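Load a drive into the sliding tray of the bench rack

TASK

Draw the sliding tray at the top of the small bench rack out by its handle until its slides lock, and lay the loose finned drive from the mat down flat in the tray's empty bay beside the other drive. Then press the black release tab on the slide and push the tray fully home, with both drives lying in their bays. Leave the other things on the bench where they are.

Things in the scene. Friction and masses are not known exactly. Their poses are not given: they have to be found in the camera images.
- rack: Fixed grey 10-inch equipment rack on the bench, 258 wide, 250 deep, 157 mm high (a flat white box, 16 mm higher, on the rear of its roof). Origin: on the bench below the middle of the front face. x points level into the rack, y to its left seen from the robot, z up; yaw within 0.18 rad. Its top unit is the sliding tray (panel 254 mm wide, heights 102 to 146 mm), drawn out along the rack's -x.
- tray (a joint): How far the tray is drawn out, m: 0 = fully home, 0.150 = end stop. Drag about 3 N, 2 to 3 N more from 0.119 to 0.145 where the sprung pawl passes its strike. At 0.145 the pawl springs up and locks: the tray then moves only between 0.145 and 0.150. Once it is inside 0.142 with the tab pressed, the tab may be let go and the tray runs home.
- release (a joint): Rotation of the lock lever, rad: 0 = up (sprung), 0.09 = pressed to its stop (tab down 6 mm). Beyond 0.055 (tab down about 3.5 mm) a locked tray is free. Pressing straight down on the tab takes 2.5 N to start and about 4.5 N at the stop.
- handle (a point): Middle of the tray's bow handle: a level round bar 10 mm thick, 110 mm long, parallel to the rack's y axis, at height 130 mm, 43 mm in front of the rack's front plane when home; 35 mm free between bar and panel. Moves with the tray; axes as the rack's.
- release_tab (a point): Middle of the upper face of the release tab: a ribbed black thumb tab 30 mm along the slide by 24 mm, facing up at height 135 mm, on the right-hand (-y) slide, 92 mm behind the panel: hidden when home, 54 mm in front of the rack when locked out. At its rear edge, 15 mm behind this point, a lip stands 9 mm up: a finger pressing the tab can push the tray in against it.
- bay (a point): Middle of the floor of the empty bay, the left (+y) one, at height 106 mm, 84 mm behind the tray's panel; moves with the tray. The bay is 122 mm along the rack's x by 46 mm wide, inside rims 6 mm high and 3 mm thick. The tray's wall, 49 mm to the left, rises 12 mm above the floor. Axes as the rack's.
- other_bay (a point): Middle of the floor of the right-hand bay, which holds the other drive; the same size, 76 mm to the right of the empty one.
- drive_centre (a point): Centre of the loose drive that is to be loaded: a finned bare-aluminium case with black end caps, 110 x 36 x 24 mm, 0.14 kg, lying on the black mat (mat top 3 mm above the bench) with its fins up. x axis along its 110 mm length, y across its 36 mm width, z up. Either end may point forward in the bay.
- racked_centre (a point): Centre of the other drive, exactly like the loose one, lying in the right-hand bay.
- adapter_centre (a point): Middle of a black power adapter, 105 x 50 x 30 mm, lying on the mat: to be left alone.
- mouse_centre (a point): Middle of a grey computer mouse, 98 x 58 x 34 mm, on the mat: to be left alone.
- spudger: Thin black prying tool, 165 mm long and 4 mm thick, lying on the mat, with its origin at its middle: to be left alone.
- driver: Black-handled precision screwdriver, 170 mm long, lying on the mat: to be left alone.
There are look-alikes about, which are no part of the job. Leave any green or orange look-alike of the part that bears drive_centre alone.

How it is judged (in metres and radians):
On the way, in this order (a step that is already met when the one before it is completed fails the run):
1. the tray is drawn out and locked (tray beyond 0.143 m, release tab up) (value of joint tray above 0.143 m and value of joint release below 0.02 rad), for 0.2 s.
2. the loose drive lies in the empty bay, let go, while the tray is locked out (value of joint tray above 0.141 m and value of joint release below 0.02 rad and x of drive_centre in the frame of bay between -0.012 and 0.012 m and y of drive_centre in the frame of bay between -0.01 and 0.01 m and z of drive_centre in the frame of bay below 0.0145 m and contact force between the fingers and drive below 0.1 N), for 0.2 s.
3. the release tab is pressed with the tray still out (value of joint release above 0.045 rad and value of joint tray above 0.127 m).
At the end, for the whole second after the job is handed in: The tray is within 4 mm of fully home; the loaded drive lies flat and fins up in the left bay and the other drive in the right bay (centres within 12 mm lengthwise and 10 mm sideways of the bay middle, resting on the floor), at rest (value of joint tray below 0.004 m and x of drive_centre in the frame of bay between -0.012 and 0.012 m and y of drive_centre in the frame of bay between -0.01 and 0.01 m and z of drive_centre in the frame of bay below 0.0145 m and angle between drive_centre's own z axis and vertical below 0.1 rad and angle between the x axis of drive_centre and the x axis of rack, either way round below 0.2 rad and x of racked_centre in the frame of other_bay between -0.012 and 0.012 m and y of racked_centre in the frame of other_bay between -0.01 and 0.01 m and z of racked_centre in the frame of other_bay below 0.0145 m and linear speed of drive below 0.02 m/s); the robot touches nothing.
It fails at once if the adapter, the mouse, the prying tool or the screwdriver is pushed more than 40 mm from its place (distance of any of adapter_centre, mouse_centre, spudger, driver from where it was at the start of the episode above 0.04 m).
It fails at once if the drive is dropped into its bay from more than 20 mm up instead of being laid down (horizontal distance between drive_centre and bay below 0.05 m and z of drive_centre in the frame of bay above 0.032 m and contact force between the fingers and drive below 0.05 N).
It also fails if it takes over 70 s, if anything falls off the work surface, if the arm or the gripper's body presses on something with over 40 N, if the wrist force passes 120 N, or if a joint passes its speed limit or range.

ROBOT

A 7-joint arm with a two-finger parallel gripper is mounted at the origin on the work surface. World frame = base frame: x ahead of the robot, y to its left, z up, the work surface at z = 0. Lengths are in mm, angles in rad, forces in N, time in s.
With the tool pointing down it reaches from about 400 to 875 mm from the base axis. Payload 4.4 kg.
Tool frame: the origin (TCP) lies where the fingers leave the gripper's body, on its centre line; the fingertips stand 73 mm ahead of it and the grasp point (between the pads) lies 54 mm ahead of it; z points along the fingers, y is the line along which they close (so a half turn about z gives the same grasp; the last joint's range is limited). The gripper opens to 85 mm and grips with 20 to 120 N. Pads are 22 mm wide; open, the fingers measure 114 mm over their backs; the gripper's body (76 mm by 85 mm) begins 54 mm behind the grasp point. The pads swing forward as they close: fully open they stand 13 mm farther back than shut.
Start: joints at [-1.306, 0.628, 0.038, 1.517, -0.027, 0.996, -0.02], TCP at [211.099, 614.78, 303.913] pointing down, gripper open.
Joint ranges: [-3.06, 3.06], [-0.37, 2.12], [-1.25, 1.32], [0.18, 2.47], [-1.1, 4.24], [0.23, 1.98], [-2.94, 2.94]. Speed limits (rad/s): [2.57, 2.57, 3.14, 3.14, 3.14, 3.14, 3.14].

INTERFACE

Orientations are given as [roll, pitch, yaw] about the fixed x, y, z axes, in that order (R = Rz(yaw) Ry(pitch) Rx(roll)).
In Python, from cell import ctrl gives the robot as it stands.
- The arm moves only by the tool send_rows, never from a script. Its argument "rows" is a list that holds one entry, the list of rows, each a list of 6 numbers: the shift along the tool's x, y, z in cm, then the turn, a rotation vector about the tool's x, y, z in rad. In form: [[[tx, ty, tz, wx, wy, wz], ...]]. A call has 1 to 10 rows; each row is the pose to reach, as a shift and turn from the pose commanded when the call began, along the tool's axes at that moment; what a row does not reach only later rows make up. A row lasts 1/10 s, in which the tool goes at most 50 mm and 8.59 degrees, less where a joint would pass 70% of its speed; a pose out of reach is approached as far as the arm can. A call with a gripper value outside its range is refused whole. "grip" is the closure in counts, from 0 (fully open) to 255 (shut), set as the call begins (left out, the last holds). The fingers move at their own pace and stop on an object; the grip force is fixed at half the most. Time passes only in rows, so rows that repeat a pose let the fingers close. It gives the time, the measured TCP pose, the force, the opening and the grip force at its end, in the units of the state.
- ctrl.read_state(): the state, without advancing time (a new reading comes with each control period).
- ctrl.get_image(name): name is "scene" or "top" or "wrist"; returns a dict with "pixels" (480x640x3 uint8, red, green, blue), "fx", "fy", "cx", "cy" (pixels), "D" ([k1, k2, p1, p2, k3] as OpenCV has them; the pictures are not rectified), "extrinsics" (4x4, takes a point from camera to world coordinates); the wrist camera has in their place "mount" (4x4, takes a point from camera to tool coordinates, whose origin is the TCP and whose axes are the flange's). Camera axes: x right, y up, looking along -z (the intrinsics and any distortion apply to the point x, -y, -z); pixel columns grow to the right and rows downward; lengths in mm; the calibration is good to about 2 mm. A picture is of the moment at which its call begins: read the wrist's pose just before it. There is no depth.
- ctrl.finish_job(): hands the job in; it is judged then, once.
The state is a dict: "clock": time; "qpos": joint angles; "qd": joint speeds; "tau": joint torques, N m; "eef_pos": TCP position; "tool_rot": TCP orientation; "force": force on the tool from outside, world axes, zero at the start; "torque": the same for the moment, N m; "width": finger opening in mm; "gripper_force": force on a finger pad.
Only numpy, scipy, OpenCV 4.12 (cv2) and the standard library are available. Lean on these libraries where they do the work, as an engineer would, in place of code of your own. Each camera call takes 0.05 s, during which the arm holds its last target. There are 200 camera calls.

## Working session

There is one attempt and no reset: what is moved stays moved. The work goes in short steps, Python scripts to look and compute and a tool call to move; the robot and the scene stay as the last step left them, time stands still between calls to the robot, and variables do not carry over. Pictures are saved under pics/ and viewed, at most 10 in all, crops included, and the job is handed in when it is done.

Besides the shell and the picture viewer there is one more tool, called after "Emit:" by a JSON object that holds its "api" and its "payload". send_rows: Moves the arm, as the interface text tells. Its arguments: {"type":"object","properties":{"rows":{"type":"array","items":{"type":"array","items":{"type":"array","items":{"type":"number"}}}},"grip":{"type":"number"}},"required":["rows"]}

```bash
mkdir -p pics; ls
cat > h.py <<'E'
import numpy as np, cv2
from cell import ctrl
from scipy.spatial.transform import Rotation as R
def tool():
    s=ctrl.read_state(); T=np.eye(4); T[:3,:3]=R.from_euler('xyz',s['tool_rot']).as_matrix(); T[:3,3]=s['eef_pos']; return T
def grab(n):
    T=tool(); im=ctrl.get_image(n)
    im['E']=T@np.array(im['mount']) if n=='wrist' else np.array(im['extrinsics'])
    im['bgr']=cv2.cvtColor(im['pixels'],cv2.COLOR_RGB2BGR); return im
def K(im): return np.array([[im['fx'],0,im['cx']],[0,im['fy'],im['cy']],[0,0,1.]])
def ray(im,px):
    u=cv2.undistortPoints(np.array(px,float).reshape(-1,1,2),K(im),np.array(im['D'],float)).reshape(-1,2)
    d=np.c_[u[:,0],-u[:,1],-np.ones(len(u))]@im['E'][:3,:3].T
    return im['E'][:3,3],d
def onz(im,px,z):
    o,d=ray(im,px); return o+d*((z-o[2])/d[:,2])[:,None]
def proj(im,P):
    E=np.linalg.inv(im['E']); p=np.atleast_2d(P)@E[:3,:3].T+E[:3,3]
    q=p*[1,-1,-1]
    return cv2.projectPoints(q.reshape(-1,1,3),np.zeros(3),np.zeros(3),K(im),np.array(im['D'],float))[0].reshape(-1,2)
def go(P,rot=None):
    """shift (cm) and turn in tool axes to world TCP position P (mm) and rotation matrix rot"""
    T=tool(); s=T[:3,:3].T@(np.array(P)-T[:3,3])/10
    w=np.zeros(3) if rot is None else R.from_matrix(T[:3,:3].T@rot).as_rotvec()
    return np.round(np.r_[s,w],3)
E
python3 - <<'E'
from h import *
s=ctrl.read_state(); print(s)
for n in('scene','top','wrist'):
    im=grab(n); cv2.imwrite(f'pics/{n}0.png',im['bgr']); print(n,im['E'].round(3).tolist(),im['fx'],im['cx'],im['cy'],im['D'])
E
```

```text
pics
{'clock': 0.0, 'qpos': array([-1.30578078,  0.62934392,  0.03841799,  1.51837377, -0.02701299,
        0.9963232 , -0.01998164]), 'qd': array([ 3.23008662e-04, -7.42155635e-05,  2.96143580e-04,  4.07229689e-04,
       -1.02628166e-04,  6.87323642e-04, -6.18778976e-04]), 'tau': array([-1.00343288e-03, -5.63407016e+01,  1.22609541e+00, -1.93450946e+01,
        1.10491653e-02,  1.05645246e-02, -1.02550979e-05]), 'eef_pos': array([210.92387912, 614.30035964, 302.98811627]), 'tool_rot': array([-3.13966144e+00,  7.06934629e-07,  2.81080765e+00]), 'force': array([-0.64338798,  0.21899166,  0.57937219]), 'torque': array([0.00193022, 0.04431937, 0.01915434]), 'gripper_force': 0.0, 'width': 85.53409927140366}
scene [[0.363, -0.725, 0.586, 1014.647], [0.932, 0.291, -0.217, -153.848], [-0.013, 0.625, 0.781, 836.019], [0.0, 0.0, 0.0, 1.0]] 450.38160294263304 322.20438581915636 240.9508557482091 [-0.09201327  0.          0.          0.          0.        ]
top [[-0.013, 0.981, -0.194, 299.82], [-0.999, -0.02, -0.037, 24.236], [-0.041, 0.193, 0.98, 977.217], [0.0, 0.0, 0.0, 1.0]] 454.46580906974486 316.8998936961604 247.17155629234293 [0.00108363 0.         0.         0.         0.        ]
wrist [[0.325, -0.898, -0.296, 135.259], [0.946, 0.308, 0.103, 640.83], [-0.001, -0.313, 0.95, 372.164], [0.0, 0.0, 0.0, 1.0]] 368.23307977225517 321.2284845454188 239.31752112327072 [-0.03349513  0.          0.          0.          0.        ]
```

View pics/top0.png

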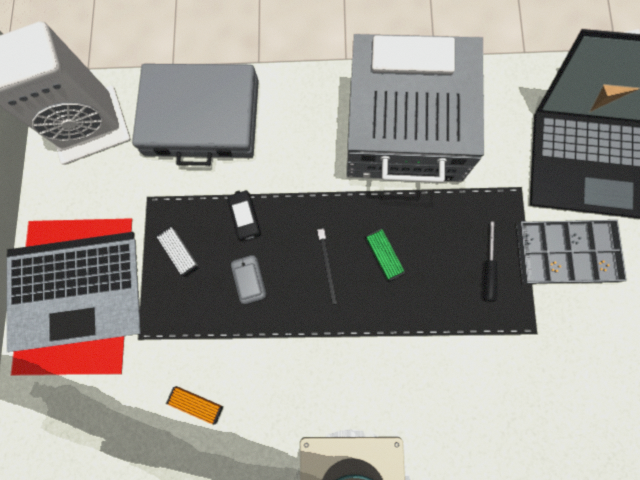

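View pics/scene0.png

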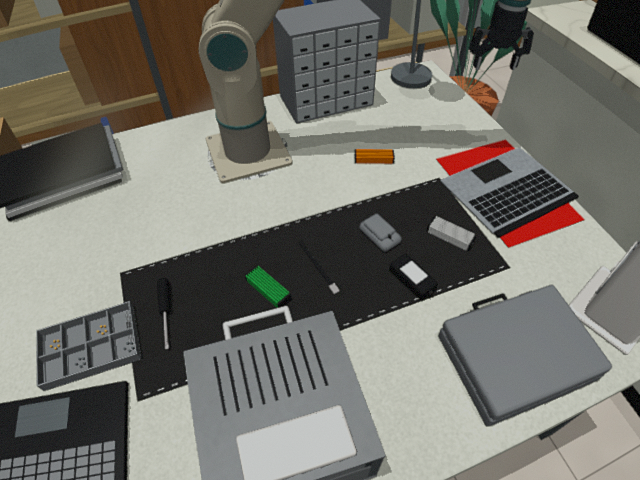

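Top view: loose aluminium drive at (176,251), green look-alike (385,254), orange one (195,404), adapter (244,215), mouse (248,279), spudger (328,265), driver (490,262). The rack roof is at (415,110), and the white handle bar is at about (384–443,178). The scene view shows the handle bar at (226,333)–(290,312) and the drive at (452,232).

```bash
cat > meas.py <<'E'
from h import *
def rect(im,box,f):
    x0,y0,x1,y1=box; sub=im['bgr'][y0:y1,x0:x1].astype(int)
    m=f(sub).astype(np.uint8)*255
    n,l,st,c=cv2.connectedComponentsWithStats(m); k=1+np.argmax(st[1:,4])
    ys,xs=np.where(l==k); p=np.c_[xs+x0,ys+y0].astype(np.float32)
    return p,cv2.minAreaRect(p)
E
python3 - <<'E'
from meas import *
t=grab('top'); s=grab('scene')
grey=lambda a:(a.min(2)>100)
for im,box in((t,(150,220,210,285)),(s,(425,205,480,255))):
    p,r=rect(im,box,grey); print('drive',len(p),r)
    b=cv2.boxPoints(r); w=onz(im,b,27); print(w.round(1).tolist(),w.mean(0).round(1), onz(im,[r[0]],27).round(1))
    e=w[1]-w[0],w[2]-w[1]; e=max(e,key=np.linalg.norm); print(np.linalg.norm(w[1]-w[0]),np.linalg.norm(w[2]-w[1]),'yaw',np.arctan2(e[1],e[0]))
wh=lambda a:(a.min(2)>175)
for im,box in((t,(365,140,460,195)),(s,(215,295,300,345))):
    p,r=rect(im,box,wh); print('handle',len(p),r); 
    print(p[p[:,0].argmin()],p[p[:,0].argmax()],p[p[:,1].argmax()],p[p[:,1].argmin()])
    cv2.imwrite('pics/h%d.png'%(im is s),cv2.resize(im['bgr'][box[1]-20:box[3]+10,box[0]-30:box[2]+30],None,fx=4,fy=4))
a=cv2.imread('pics/h0.png');b=cv2.imread('pics/h1.png')
w=max(a.shape[1],b.shape[1]); 
o=np.vstack([cv2.copyMakeBorder(i,0,0,0,w-i.shape[1],0) for i in(a,b)]); print(o.shape); cv2.imwrite('pics/hh.png',o[:,:800] if o.shape[0]<=600 else cv2.resize(o,None,fx=.8,fy=.8))
E
```

```text
drive 846 ((175.81829833984375, 250.2646484375), (45.38617706298828, 18.86563491821289), 57.094757080078125)
[[519.3, 411.3, 27.0], [541.5, 377.5, 27.0], [456.2, 319.8, 27.0], [434.7, 353.1, 27.0]] [487.9 365.4  27. ] [[487.5 365.2  27. ]]
40.40423740733283 102.9404769199991 yaw -2.5463212998197564
drive 760 ((450.66436767578125, 232.43833923339844), (43.78035354614258, 18.455612182617188), 24.443954467773438)
[[473.6, 309.1, 27.0], [434.1, 352.7, 27.0], [518.8, 411.5, 27.0], [554.6, 367.3, 27.0]] [495.3 360.1  27. ] [[496.2 360.1  27. ]]
58.84446106825263 103.10217597777951 yaw 0.6061124915636178
handle 385 ((412.9914245605469, 168.66905212402344), (61.090572357177734, 22.462507247924805), 2.9108378887176514)
[383. 157.] [444. 159.] [420. 180.] [385. 156.]
handle 341 ((256.3197326660156, 321.87200927734375), (16.130434036254883, 67.0105209350586), 74.66671752929688)
[224. 323.] [290. 318.] [226. 338.] [285. 306.]
(660, 620, 3)
```

View pics/hh.png

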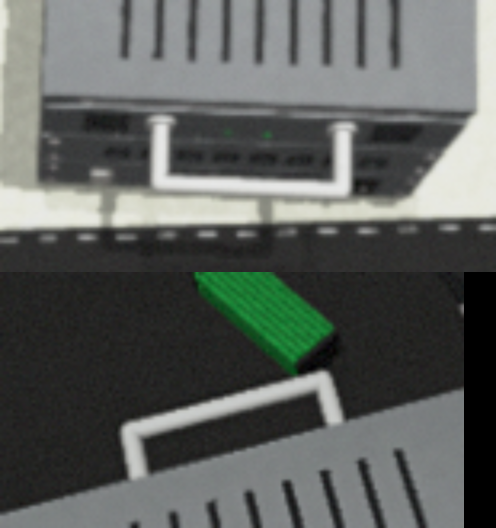

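The crop shows the handle bar between (382.5,178) and (445,179) in the top view and between (224,324) and (286,307.5) in the scene view. The roof's front edge runs (348,151.3)–(483,154.4) in the top view.

Run:
```python
from h import *
t=grab('top'); s=grab('scene')
yaw=lambda w:np.arctan2(-(w[0]-w[1])[0],(w[0]-w[1])[1])
w=onz(t,[(382.5,178.1),(445,178.8)],130); print('top bar',w.round(1),w.mean(0),np.linalg.norm(w[0]-w[1]),yaw(w))
w=onz(s,[(286.3,308),(224,324)],130); w=w[::-1] if w[0][1]<w[1][1] else w;print('scene bar',w.round(1),w.mean(0),np.linalg.norm(w[0]-w[1]),yaw(w))
w=onz(t,[(348.1,151.3),(483.1,154.4)],157); print('roof',w.round(1),w.mean(0),np.linalg.norm(w[0]-w[1]),yaw(w))
T=tool(); print(T[:3,:3].round(3))
```

```text
top bar [[ 602.1  -73.1  130. ]
 [ 597.4 -193.4  130. ]] [ 599.73812889 -133.2228152   130.        ] 120.37605300204798 -0.039267427433265625
scene bar [[ 605.1  -73.3  130. ]
 [ 595.6 -186.4  130. ]] [ 600.38688431 -129.85069501  130.        ] 113.53020000592574 -0.0836412196453323
roof [[ 648.2   -6.6  157. ]
 [ 634.3 -260.8  157. ]] [ 641.20813778 -133.70339376  157.        ] 254.49603989728047 -0.0546044915494331
[[-0.946  0.325 -0.   ]
 [ 0.325  0.946 -0.   ]
 [ 0.    -0.    -1.   ]]
```

```bash
cat >> h.py <<'E'
YAW=-0.055
def down(a):
    """tool down, tool y at world angle a"""
    y=np.array([np.cos(a),np.sin(a),0]); z=np.array([0,0,-1.]); return np.c_[np.cross(y,z),y,z]
E
python3 - <<'E'
from h import *
print(go([599,-131.5,260],down(YAW)), go([440,210,300],down(0.6)))
E
```

```text
[-60.928 -57.966   4.394  -0.      0.      1.295] [-34.797 -30.835   0.382  -0.      0.      0.64 ]
```

Emit:
{"api": "send_rows", "payload": {"rows": [[[-3.5, -3.1, 0, 0, 0, 0.064], [-7, -6.2, 0, 0, 0, 0.128], [-10.5, -9.3, 0, 0, 0, 0.192], [-14, -12.4, 0, 0, 0, 0.256], [-17.5, -15.5, 0, 0, 0, 0.32], [-21, -18.6, 0, 0, 0, 0.384], [-24.5, -21.7, 0, 0, 0, 0.448], [-28, -24.8, 0, 0, 0, 0.512], [-31.5, -27.9, 0, 0, 0, 0.576], [-35, -31, 0, 0, 0, 0.64]]], "grip": 165}}

```text
clock: 1.35
eef_pos: [442.2, 206.3, 304.3]
tool_rot: [3.141, -0.0, 2.168]
force: [1.2, 0.9, 0.8]
width: 29.8
gripper_force: 0.0
```

Run:
```python
from h import *
s=ctrl.read_state(); print(s['clock'],s['eef_pos'],s['tool_rot'],s['width'])
print(go([599,-131.5,260],down(YAW)))
```

```text
1.35 [442.16672926 206.28872246 304.25550164] [ 3.14067348e+00 -7.84688871e-05  2.16843207e+00] 29.817769642226512
[-3.6749e+01 -6.0460e+00  4.4170e+00  1.0000e-03 -0.0000e+00  6.5300e-01]
```

Emit:
{"api": "send_rows", "payload": {"rows": [[[-4.5, -0.8, 0, 0, 0, 0.08], [-9, -1.5, 0, 0, 0, 0.16], [-13.5, -2.2, 0, 0, 0, 0.24], [-18, -3, 0, 0, 0, 0.32], [-22.5, -3.7, 0, 0, 0, 0.4], [-27, -4.5, 1, 0, 0, 0.48], [-31.5, -5.2, 2.5, 0, 0, 0.56], [-36.7, -6.0, 4.4, 0, 0, 0.653], [-36.7, -6.0, 4.4, 0, 0, 0.653], [-36.7, -6.0, 4.4, 0, 0, 0.653]]]}}

```text
clock: 2.35
eef_pos: [598.8, -130.6, 259.0]
tool_rot: [-3.14, 0.001, 1.515]
force: [0.1, 0.7, -0.9]
width: 29.9
gripper_force: 0.0
```

Run:
```python
from h import *
im=grab('wrist'); cv2.imwrite('pics/w1.png',im['bgr']); print(ctrl.read_state()['eef_pos'])
print(proj(im,[[602.3,-76,130],[596.2,-186,130],[641,-133,157]]).round(0))
print(go([599,-131.5,185],down(YAW)))
```

```text
[ 598.81849171 -128.54452266  259.49863426]
[[322. 169.]
 [322. 346.]
 [403. 285.]]
[-3.01e-01  4.30e-02  7.45e+00 -1.00e-03 -1.00e-03  2.00e-03]
```

View pics/w1.png

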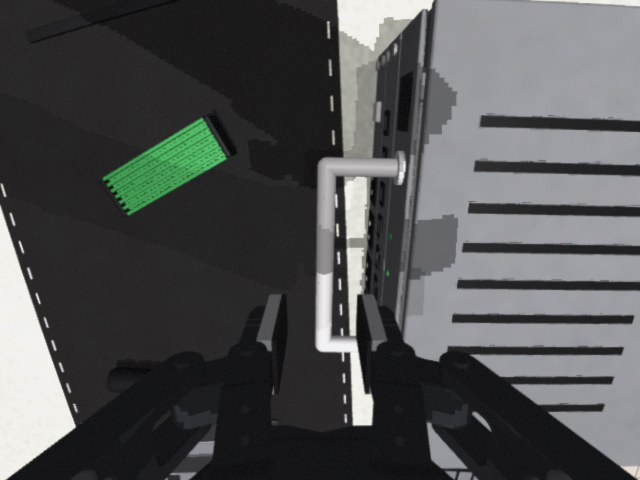

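The bar appears at column 326, rows 160–350, about 2 mm further in than predicted. I'll descend onto it and grip.

Emit:
{"api": "send_rows", "payload": {"rows": [[[-0.2, 0.2, 2.5, 0, 0, 0], [-0.2, 0.2, 5, 0, 0, 0], [-0.2, 0.2, 7.4, 0, 0, 0], [-0.2, 0.2, 7.4, 0, 0, 0], [-0.2, 0.2, 7.4, 0, 0, 0]]]}}

```text
clock: 2.9
eef_pos: [601.0, -128.7, 186.4]
tool_rot: [-3.142, -0.001, 1.521]
force: [0.6, -0.2, 0.2]
width: 30.3
gripper_force: 0.0
```

Emit:
{"api": "send_rows", "payload": {"rows": [[[0, 0, 0, 0, 0, 0], [0, 0, 0, 0, 0, 0], [0, 0, 0, 0, 0, 0], [0, 0, 0, 0, 0, 0], [0, 0, 0, 0, 0, 0]]], "grip": 255}}

```text
clock: 3.4
eef_pos: [600.6, -129.8, 186.9]
tool_rot: [-3.141, -0.002, 1.518]
force: [-3.2, 3.1, 6.2]
width: 8.0
gripper_force: 58.6
```

Emit:
{"api": "send_rows", "payload": {"rows": [[[0, -1, 0, 0, 0, 0], [0, -2.5, 0, 0, 0, 0], [0, -4, 0, 0, 0, 0], [0, -5.5, 0, 0, 0, 0], [0, -7, 0, 0, 0, 0], [0, -8.5, 0, 0, 0, 0], [0, -10, 0, 0, 0, 0], [0, -11.5, 0, 0, 0, 0], [0, -13, 0, 0, 0, 0], [0, -13, 0, 0, 0, 0]]]}}

```text
clock: 4.4
eef_pos: [469.8, -120.5, 186.8]
tool_rot: [-3.14, -0.006, 1.519]
force: [-1.8, 9.1, 9.7]
width: 7.7
gripper_force: 60.8
```

Emit:
{"api": "send_rows", "payload": {"rows": [[[0, -0.6, 0, 0, 0, 0], [0, -1.2, 0, 0, 0, 0], [0, -1.7, 0, 0, 0, 0], [0, -1.9, 0, 0, 0, 0], [0, -1.9, 0, 0, 0, 0], [0, -1.9, 0, 0, 0, 0]]]}}

```text
clock: 5.0
eef_pos: [453.9, -119.4, 186.8]
tool_rot: [3.139, -0.005, 1.521]
force: [3.4, 11.2, 5.9]
width: 7.4
gripper_force: 61.5
```

Emit:
{"api": "send_rows", "payload": {"rows": [[[0, -0.2, 0, 0, 0, 0], [0, -0.4, 0, 0, 0, 0], [0, -0.4, 0, 0, 0, 0], [0, -0.4, 0, 0, 0, 0]]]}}

```text
clock: 5.4
eef_pos: [450.6, -119.1, 186.8]
tool_rot: [3.138, -0.005, 1.521]
force: [5.4, 10.9, 3.0]
width: 7.7
gripper_force: 61.3
```

Emit:
{"api": "send_rows", "payload": {"rows": [[[0, 0.3, 0, 0, 0, 0], [0, 0.6, 0, 0, 0, 0], [0, 0.9, 0, 0, 0, 0], [0, 0.9, 0, 0, 0, 0]]]}}

```text
clock: 5.8
eef_pos: [456.2, -119.6, 186.8]
tool_rot: [-3.139, -0.006, 1.52]
force: [-3.0, 10.7, 13.7]
width: 7.6
gripper_force: 62.3
```

Emit:
{"api": "send_rows", "payload": {"rows": [[[0, 0.3, 0, 0, 0, 0], [0, 0.6, 0, 0, 0, 0], [0, 0.6, 0, 0, 0, 0]]]}}

```text
clock: 6.1
eef_pos: [457.1, -119.7, 186.7]
tool_rot: [-3.128, -0.009, 1.519]
force: [-14.9, 9.4, 26.0]
width: 7.4
gripper_force: 63.6
```

Locked: it resists 15 N at about 145 mm. Next I back off, open and rise.

Emit:
{"api": "send_rows", "payload": {"rows": [[[0, -0.5, 0, 0, 0, 0], [0, -0.9, 0, 0, 0, 0], [0, -0.9, 0, 0, 0, 0]]]}}

```text
clock: 6.4
eef_pos: [454.5, -119.4, 186.8]
tool_rot: [3.141, -0.005, 1.52]
force: [1.6, 9.6, 8.6]
width: 7.5
gripper_force: 61.8
```

Emit:
{"api": "send_rows", "payload": {"rows": [[[0, 0, 0, 0, 0, 0], [0, 0, 0, 0, 0, 0], [0, 0, 0, 0, 0, 0], [0, 0, -3, 0, 0, 0], [0, 0, -6, 0, 0, 0], [0, 0, -10, 0, 0, 0], [0, 0, -12, 0, 0, 0], [0, 0, -12, 0, 0, 0]]], "grip": 170}}

```text
clock: 7.2
eef_pos: [455.5, -124.2, 308.5]
tool_rot: [3.135, 0.001, 1.517]
force: [-0.6, -0.7, -0.3]
width: 28.6
gripper_force: 0.0
```

Run:
```python
from h import *
s=ctrl.read_state(); print(s['clock'],s['eef_pos'],s['tool_rot'],s['width'])
# drive: mean of two views; length axis ~0.60 ; close across it
for a in (0.6,0.6+np.pi/2,0.6-np.pi/2): print(a,go([490,363,250],down(a)))
t=grab('top'); cv2.imwrite('pics/t1.png',cv2.resize(t['bgr'][100:300,320:520],None,fx=3,fy=3))
```

```text
7.2 [ 455.50261686 -124.20682443  308.48041324] [3.13548846e+00 1.06089475e-03 1.51711839e+00] 28.640959557887463
0.6 [ 4.8842e+01  7.9500e-01  5.8010e+00  6.0000e-03  3.0000e-03 -6.5400e-01]
2.1707963267948966 [ 4.8842e+01  7.9500e-01  5.8010e+00  2.0000e-03  7.0000e-03 -2.2240e+00]
-0.9707963267948966 [ 4.8842e+01  7.9500e-01  5.8010e+00  6.0000e-03 -2.0000e-03  9.1700e-01]
```

View pics/t1.png

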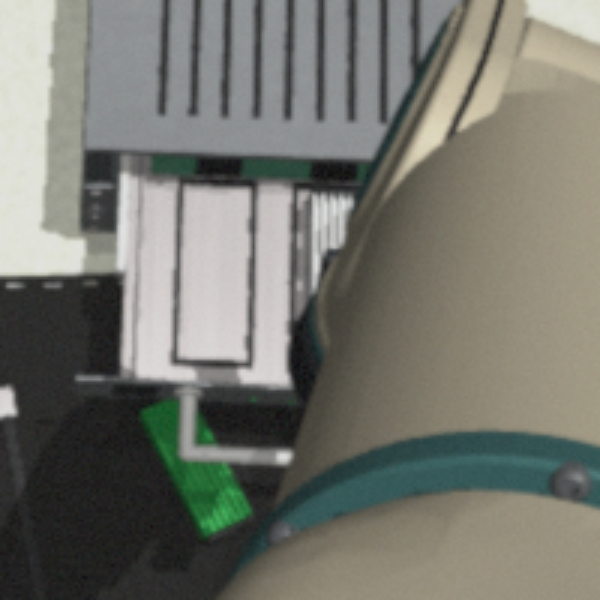

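The tray is out, and the empty bay's rim in the crop runs (180,180)–(255,183)–(250,365)–(173,360). Now over to the drive.

Emit:
{"api": "send_rows", "payload": {"rows": [[[4.6, 0.1, 0, 0, 0, 0.1], [9.2, 0.2, 0, 0, 0, 0.2], [13.8, 0.3, 0, 0, 0, 0.3], [18.4, 0.4, 0, 0, 0, 0.4], [23, 0.5, 0, 0, 0, 0.5], [27.6, 0.6, 0, 0, 0, 0.6], [32.2, 0.7, 0, 0, 0, 0.7], [36.8, 0.8, 1, 0, 0, 0.8], [41.4, 0.8, 3, 0, 0, 0.85], [45, 0.8, 5, 0, 0, 0.917]]], "grip": 70}}

```text
clock: 8.25
eef_pos: [485.2, 328.5, 253.4]
tool_rot: [-3.141, 0.002, 0.6]
force: [0.6, -0.3, 0.4]
width: 62.0
gripper_force: 0.0
```

Emit:
{"api": "send_rows", "payload": {"rows": [[[2.5, -2.8, 1, 0, 0, 0], [2.5, -2.8, 1, 0, 0, 0], [2.5, -2.8, 1, 0, 0, 0], [2.5, -2.8, 1, 0, 0, 0]]]}}

```text
clock: 8.65
eef_pos: [491.1, 361.0, 245.2]
tool_rot: [3.14, 0.002, 0.599]
force: [-0.3, 0.1, -0.6]
width: 62.4
gripper_force: 0.0
```

Run:
```python
from meas import *
im=grab('wrist'); s=ctrl.read_state(); print(s['eef_pos'],s['tool_rot'],s['width'])
cv2.imwrite('pics/w2.png',im['bgr']); u=proj(im,[[490,363,27]])[0].round(); print(u)
t=grab('top'); cv2.imwrite('pics/t2.png',t['bgr'])
```

```text
[491.25570929 360.97434773 245.75148568] [3.14065334e+00 8.81225118e-04 5.98078097e-01] 61.844418385089774
[318. 222.]
```

View pics/w2.png

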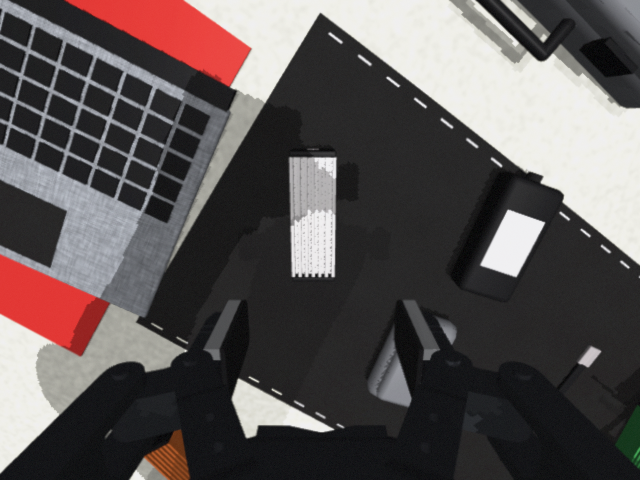

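The drive is centred at about (313,216) and aligned with the image columns, so the grasp yaw is right. Now to refine its position, and the bay's from the top view.

```bash
python3 - <<'E'
from meas import *
im=grab('wrist')
p,r=rect(im,(270,135,355,295),lambda a:(a.min(2)>70)); print(r,len(p))
c=onz(im,[r[0]],27)[0]; w=onz(im,cv2.boxPoints(r),27); print(c,w.round(1).tolist()); l=sorted([w[1]-w[0],w[2]-w[1]],key=np.linalg.norm); print([np.linalg.norm(x) for x in l],np.arctan2(l[1][1],l[1][0]))
print('move',go([c[0],c[1],82],down(0.6-np.pi/2)))
E
python3 - <<'E'
import cv2
a=cv2.imread('pics/t2.png'); cv2.imwrite('pics/t2c.png',cv2.resize(a[130:260,340:500],None,fx=4.5,fy=4.5,interpolation=cv2.INTER_CUBIC))
E
```

```text
((312.5, 217.0), (120.0, 47.0), 90.0) 5497
[491.33483202 369.6549151   27.        ] [[520.7, 411.1, 27.0], [541.1, 381.3, 27.0], [458.7, 323.6, 27.0], [436.1, 356.8, 27.0]]
[np.float64(36.13682958185311), np.float64(100.54069587308388)] -2.530946827646389
move [ 4.6100e-01 -6.7700e-01  1.6428e+01  0.0000e+00 -0.0000e+00 -2.0000e-03]
```

View pics/t2c.png

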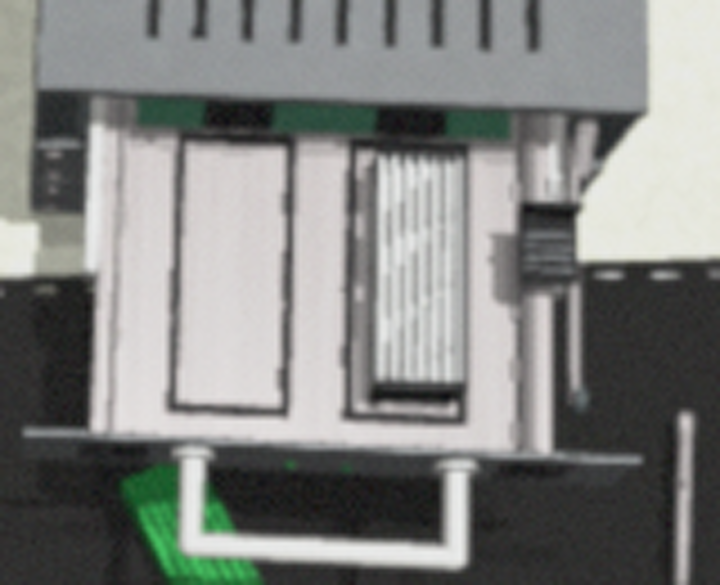

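The crop shows the empty bay's rim corners at (181,138), (292,142), (286,410) and (173,406). The release tab is at about (549,240) and the bar runs (186,545)–(462,557).

Emit:
{"api": "send_rows", "payload": {"rows": [[[0.4, -0.65, 3.5, 0, 0, 0], [0.4, -0.65, 7, 0, 0, 0], [0.4, -0.65, 10.5, 0, 0, 0], [0.4, -0.65, 13, 0, 0, 0], [0.4, -0.65, 15, 0, 0, 0], [0.4, -0.65, 16.4, 0, 0, 0], [0.4, -0.65, 16.4, 0, 0, 0], [0.4, -0.65, 16.4, 0, 0, 0]]]}}

```text
clock: 9.6
eef_pos: [491.1, 370.4, 82.6]
tool_rot: [3.141, -0.001, 0.6]
force: [-0.7, -0.6, 1.2]
width: 62.1
gripper_force: 0.0
```

Run:
```python
from h import *
t=grab('top'); f=lambda q:np.array(q)/4.5+[340,130]
w=onz(t,f([(181,138),(292,142),(286,410),(173,406)]),112); print(w.round(1).tolist(),'bay',w.mean(0).round(1))
fr=(w[2]+w[3])/2; re=(w[0]+w[1])/2; v=re-fr; print('yaw',np.arctan2(v[1],v[0]),np.linalg.norm(v))
b=onz(t,f([(186,545),(462,557)]),130); print('bar',b.round(1).tolist(),b.mean(0)); v=b[0]-b[1]; print(np.arctan2(-v[0],v[1]))
print('tab',onz(t,f([(549,240),(549,205),(549,280)]),135).round(1).tolist())
s=ctrl.read_state(); print(s['eef_pos'],s['force'])
```

```text
[[645.4, -72.1, 112.0], [642.0, -121.1, 112.0], [519.4, -112.4, 112.0], [522.3, -63.8, 112.0]] bay [582.3 -92.3 112. ]
yaw -0.06921193699189973 123.13021729154357
bar [[457.5, -65.0, 130.0], [450.1, -179.2, 130.0]] [ 453.7786648  -122.11443104  130.        ]
-0.06485240124190211
tab [[585.6, -223.7, 135.0], [601.3, -224.9, 135.0], [567.8, -222.4, 135.0]]
[491.30081133 370.71607914  83.0985609 ] [0.29543628 0.38152699 0.32692679]
```

Emit:
{"api": "send_rows", "payload": {"rows": [[[0, 0, 0, 0, 0, 0], [0, 0, 0, 0, 0, 0], [0, 0, 0, 0, 0, 0], [0, 0, 0, 0, 0, 0], [0, 0, 0, 0, 0, 0], [0, 0, 0, 0, 0, 0]]], "grip": 255}}

```text
clock: 10.25
eef_pos: [491.2, 371.0, 83.3]
tool_rot: [-3.141, -0.002, 0.601]
force: [-1.0, -0.7, 4.9]
width: 34.5
gripper_force: 61.7
```

Emit:
{"api": "send_rows", "payload": {"rows": [[[0, 0, -2, 0, 0, 0], [0, 0, -5, 0, 0, 0], [0, 0, -9, 0, 0, 0], [0, 0, -13, 0, 0, 0], [0, 0, -17, 0, 0, 0], [0, 0, -19, 0, 0, 0], [0, 0, -19, 0, 0, 0], [0, 0, -19, 0, 0, 0]]]}}

```text
clock: 11.05
eef_pos: [489.9, 370.7, 271.7]
tool_rot: [-3.141, 0.0, 0.601]
force: [-0.8, -0.4, -2.3]
width: 34.7
gripper_force: 60.7
```

```bash
sed -i 's/^YAW=.*/YAW=-0.065/' h.py
python3 - <<'E'
from meas import *
im=grab('wrist'); s=ctrl.read_state(); print(s['eef_pos'],s['tool_rot'],s['width'])
p,r=rect(im,(230,135,410,400),lambda a:(a.min(2)>70)&(a.max(2)-a.min(2)<30)); 
m=np.zeros((480,640),np.uint8)
print(cv2.boundingRect(p),len(p),r)
cv2.imwrite('pics/w3.png',im['bgr'])
print(go([581.5,-92.3,270],down(YAW-np.pi/2)))
E
```

```text
[489.49131024 370.5251265  270.71811685] [-3.14103049e+00  2.24091573e-03  6.01041621e-01] 34.360007634061745
(250, 219, 143, 181) 18308 ((321.0, 309.0), (180.0, 142.0), 90.0)
[-1.8584e+01  4.3375e+01  8.9000e-02  0.0000e+00  2.0000e-03  6.6600e-01]
```

View pics/w3.png

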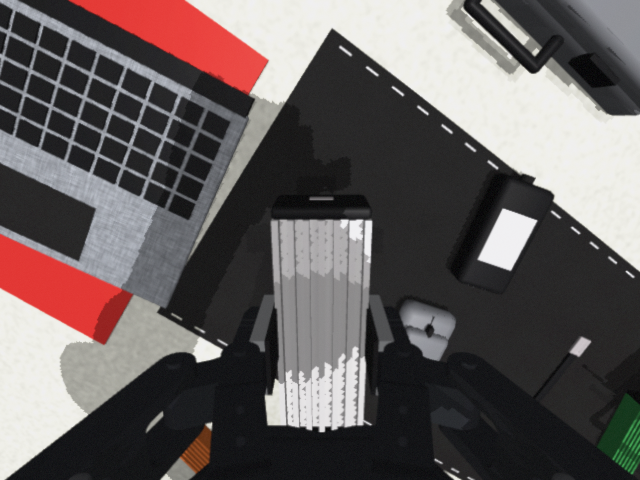

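The drive is held straight, with its fin front edge at row 219 and its sides at columns 272 and 371. I'll find its centre along the tool from that edge while moving over the bay.

Emit:
{"api": "send_rows", "payload": {"rows": [[[-1.8, 4.3, 0, 0, 0, 0.066], [-3.6, 8.6, 0, 0, 0, 0.132], [-5.4, 12.9, 0, 0, 0, 0.198], [-7.2, 17.2, 0, 0, 0, 0.264], [-9, 21.5, 0, 0, 0, 0.33], [-10.8, 25.8, 0, 0, 0, 0.396], [-12.6, 30.1, 0, 0, 0, 0.462], [-14.4, 34.4, 0, 0, 0, 0.528], [-16.2, 38.7, 0, 0, 0, 0.594], [-18.6, 43.4, 0, 0, 0, 0.666]]]}}

```text
clock: 12.1
eef_pos: [581.8, -90.6, 269.9]
tool_rot: [-3.141, 0.003, -0.067]
force: [1.1, 0.7, -1.7]
width: 34.4
gripper_force: 60.8
```

Emit:
{"api": "send_rows", "payload": {"rows": [[[0, 0, 0, 0, 0, 0], [0, 0, 0, 0, 0, 0], [0, 0, 0, 0, 0, 0]]]}}

```text
clock: 12.4
eef_pos: [581.5, -88.2, 270.4]
tool_rot: [-3.14, 0.003, -0.064]
force: [-0.3, -0.0, -0.9]
width: 34.3
gripper_force: 60.8
```

Run:
```python
from h import *
im=grab('wrist'); s=ctrl.read_state(); print(s['eef_pos'],s['tool_rot'],s['width'])
T=tool(); w=onz(im,[(272,219),(371,219),(321,207),(321,196)],T[2,3]-55.9)
print(((w-T[:3,3])@T[:3,:3]).round(1))
cv2.imwrite('pics/w4.png',im['bgr'])
print(go([581.5,-92.3,270],down(YAW-np.pi/2)))
```

```text
[581.70368065 -87.75496338 270.70168402] [-3.14019219e+00  2.29888580e-03 -6.26766170e-02] 34.354290906825
[[ 47.1 -17.   55.8]
 [ 47.1  17.7  55.8]
 [ 51.4   0.2  55.8]
 [ 55.3   0.2  55.8]]
[ 0.008  0.455  0.07  -0.001  0.002  0.002]
```

Emit:
{"api": "send_rows", "payload": {"rows": [[[0.25, 0.45, 1.5, 0, 0, 0], [0.25, 0.45, 3, 0, 0, 0], [0.25, 0.45, 4.5, 0, 0, 0], [0.25, 0.45, 6, 0, 0, 0], [0.25, 0.45, 6.5, 0, 0, 0], [0.25, 0.45, 6.5, 0, 0, 0], [0.25, 0.45, 6.5, 0, 0, 0]]]}}

```text
clock: 13.15
eef_pos: [584.4, -94.7, 207.1]
tool_rot: [3.141, -0.0, -0.065]
force: [-0.5, 1.1, -0.9]
width: 34.8
gripper_force: 60.8
```

Run:
```python
from h import *
print(ctrl.read_state()['force'],tool()[:3,3],go([584,-92.5,187],down(YAW-np.pi/2)))
im=grab('wrist');t=grab('top')
a=t['bgr'][130:260,340:500]; a=cv2.resize(a,(400,325)); b=cv2.resize(im['bgr'],(400,300))
b=cv2.copyMakeBorder(b,0,25,0,0,0); cv2.imwrite('pics/v5.png',np.hstack([a,b]))
print(proj(im,[[645.4,-72.1,112],[642,-121.1,112]]).round())
```

```text
[-0.50514951  1.09014414 -0.90515718] [584.43186255 -94.72920559 207.06552639] [-0.059 -0.22   2.006  0.    -0.    -0.   ]
[[262. 169.]
 [373. 170.]]
```

View pics/v5.png

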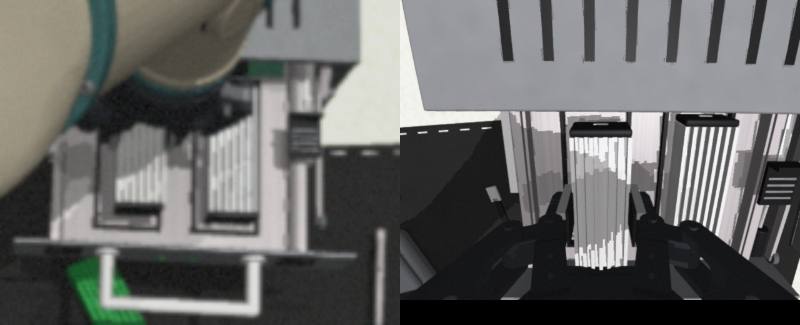

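Left half: the drive sits over the left bay. Right half (wrist): the bay's side rims are at columns 565 and 635, and the drive is centred between them at about 600. Lowering.

Emit:
{"api": "send_rows", "payload": {"rows": [[[0, -0.1, 0.6, 0, 0, 0], [0, -0.1, 1.2, 0, 0, 0], [0, -0.1, 1.7, 0, 0, 0], [0, -0.1, 2.0, 0, 0, 0], [0, -0.1, 2.0, 0, 0, 0], [0, -0.1, 2.0, 0, 0, 0]]]}}

```text
clock: 13.85
eef_pos: [584.3, -93.5, 186.8]
tool_rot: [3.141, 0.0, -0.065]
force: [-0.1, 0.2, -1.1]
width: 34.6
gripper_force: 60.8
```

Emit:
{"api": "send_rows", "payload": {"rows": [[[0, 0, 0.1, 0, 0, 0], [0, 0, 0.15, 0, 0, 0], [0, 0, 0.15, 0, 0, 0]]]}}

```text
clock: 14.15
eef_pos: [584.4, -93.6, 186.3]
tool_rot: [-3.141, -0.001, -0.065]
force: [-2.6, 0.7, 5.1]
width: 34.7
gripper_force: 61.6
```

Emit:
{"api": "send_rows", "payload": {"rows": [[[0, 0, 0, 0, 0, 0], [0, 0, 0, 0, 0, 0], [0, 0, 0, 0, 0, 0], [0, 0, 0, 0, 0, 0], [0, 0, -1, 0, 0, 0], [0, 0, -3, 0, 0, 0], [0, 0, -6, 0, 0, 0], [0, 0, -10, 0, 0, 0], [0, 0, -12, 0, 0, 0], [0, 0, -12, 0, 0, 0]]], "grip": 105}}

```text
clock: 15.15
eef_pos: [585.7, -94.5, 309.3]
tool_rot: [3.141, -0.007, -0.065]
force: [0.4, -0.7, 0.6]
width: 50.3
gripper_force: 0.0
```

Run:
```python
from h import *
s=ctrl.read_state(); print(s['clock'],s['force'],s['eef_pos'],s['width'])
im=grab('wrist'); cv2.imwrite('pics/w6.png',im['bgr'])
for n,P in(('bayrim',[[645.4,-72.1,112.0],[642.0,-121.1,112.0]]),('drivetop exp',[[582+50,-92.5-3.3,130]]),('tab',[[585.6,-223.7,135]])): print(n,proj(im,P).round())
```

```text
15.15 [ 0.38510822 -0.67570717  0.56273991] [585.67633654 -94.46544745 309.27265049] 50.33502754714247
bayrim [[285. 154.]
 [354. 154.]]
drivetop exp [[319. 174.]]
tab [[507. 230.]]
```

View pics/w6.png

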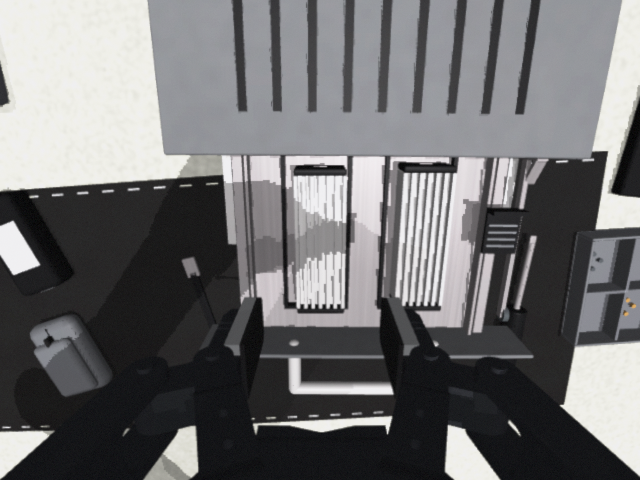

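The drive lies in the left bay, with rims at columns 285 and 350 and the drive at 295–348, rows 166–312. The tab spans columns 483–523, with its lip at row 210 and front edge at row 254.

Run:
```python
from h import *
im=grab('wrist')
w=onz(im,[(483.5,252),(520,252),(486,212),(523,212)],135); print(w.round(1).tolist())
c=(w[0]+w[1])/2; print(c)
X=np.array([np.cos(YAW),np.sin(YAW),0])
tab=c+15*X; print('tab wrist',tab)
P=(tab+[585.6,-223.7,135])/2; P=P-1*X; print(P)
print(go([P[0],P[1],235],down(YAW-np.pi/2)))
```

```text
[[569.9, -206.7, 135.0], [568.2, -232.8, 135.0], [598.8, -206.3, 135.0], [597.2, -231.9, 135.0]]
[ 569.01753393 -219.75069804  135.        ]
tab wrist [ 583.98585759 -220.72501162  135.        ]
[ 583.79504055 -222.14755157  135.        ]
[ 7.9500e-01  1.2869e+01  7.0650e+00 -0.0000e+00 -1.0000e-03 -0.0000e+00]
```

Emit:
{"api": "send_rows", "payload": {"rows": [[[0.3, 4, 0, 0, 0, 0], [0.6, 8, 0, 0, 0, 0], [0.75, 12.85, 1, 0, 0, 0], [0.75, 12.85, 4, 0, 0, 0], [0.75, 12.85, 7, 0, 0, 0], [0.75, 12.85, 7, 0, 0, 0], [0.75, 12.85, 7, 0, 0, 0], [0.75, 12.85, 7, 0, 0, 0]]], "grip": 255}}

```text
clock: 16.05
eef_pos: [584.0, -222.3, 236.5]
tool_rot: [3.141, -0.001, -0.065]
force: [-0.1, 0.5, 0.4]
width: 0.4
gripper_force: 0.0
```

Run:
```python
from h import *
s=ctrl.read_state(); print(s['clock'],s['force'],s['eef_pos'],s['width'])
print(go([583.5,-222.2,208],down(YAW-np.pi/2)))
```

```text
16.05 [-0.07506692  0.51070533  0.37926784] [ 583.95300223 -222.34889609  236.49121222] 0.3928695492482134
[-5.000e-02 -1.500e-02  2.849e+00  1.000e-03 -1.000e-03  0.000e+00]
```

Down to just above the tab, then press.

Emit:
{"api": "send_rows", "payload": {"rows": [[[0, 0, 1, 0, 0, 0], [0, 0, 2, 0, 0, 0], [0, 0, 2.6, 0, 0, 0], [0, 0, 2.6, 0, 0, 0]]]}}

```text
clock: 16.45
eef_pos: [582.9, -221.6, 208.2]
tool_rot: [-3.141, 0.002, -0.065]
force: [-0.6, -0.0, 0.5]
width: -0.3
gripper_force: 0.0
```

Emit:
{"api": "send_rows", "payload": {"rows": [[[0, 0, 0.2, 0, 0, 0], [0, 0, 0.4, 0, 0, 0], [0, 0, 0.5, 0, 0, 0], [0, 0, 0.5, 0, 0, 0]]]}}

```text
clock: 16.85
eef_pos: [583.5, -222.3, 204.7]
tool_rot: [3.141, -0.0, -0.065]
force: [0.3, 0.3, 3.3]
width: -0.0
gripper_force: 1.5
```

Emit:
{"api": "send_rows", "payload": {"rows": [[[0, 0, 0.2, 0, 0, 0], [0, 0, 0.3, 0, 0, 0], [0, 0, 0.3, 0, 0, 0]]]}}

```text
clock: 17.15
eef_pos: [583.5, -222.3, 201.8]
tool_rot: [3.142, -0.0, -0.065]
force: [-1.0, 1.2, 5.3]
width: 0.3
gripper_force: 2.6
```

Emit:
{"api": "send_rows", "payload": {"rows": [[[0.4, 0, 0, 0, 0, 0], [0.8, 0, 0, 0, 0, 0], [1.2, 0, 0, 0, 0, 0], [1.6, 0, 0, 0, 0, 0], [2.0, 0, 0, 0, 0, 0], [2.0, 0, 0, 0, 0, 0]]]}}

```text
clock: 17.75
eef_pos: [603.6, -223.9, 201.7]
tool_rot: [3.141, -0.0, -0.065]
force: [-0.7, 0.1, 5.3]
width: 0.3
gripper_force: 2.5
```

Emit:
{"api": "send_rows", "payload": {"rows": [[[0.4, 0, 0, 0, 0, 0], [0.8, 0, 0, 0, 0, 0]]]}}

```text
clock: 17.95
eef_pos: [610.7, -224.4, 201.5]
tool_rot: [3.141, 0.001, -0.066]
force: [-2.1, 0.6, 4.7]
width: 0.4
gripper_force: 2.7
```

Run:
```python
from meas import *
print(ctrl.read_state()['force'])
t=grab('top')
p,r=rect(t,(360,190,470,275),lambda a:(a.min(2)>150)); print(len(p),r)
b=onz(t,[p[p[:,1].argmax()],r[0]],130); print(b)
```

```text
[-2.05702368  0.60249614  4.66313866]
257 ((443.5, 204.5), (25.0, 19.0), 90.0)
[[ 520.94874196 -193.92096439  130.        ]
 [ 545.83774479 -187.08179293  130.        ]]
```

Emit:
{"api": "send_rows", "payload": {"rows": [[[0, 0, -3, 0, 0, 0], [0, 0, -7, 0, 0, 0], [0, 0, -10, 0, 0, 0], [-4, -2, -10, 0, 0, 0], [-8, -4, -10, 0, 0, 0], [-12, -6, -10, 0, 0, 0], [-16, -8, -10, 0, 0, 0], [-20, -9.1, -10, 0, 0, 0], [-20, -9.1, -10, 0, 0, 0], [-20, -9.1, -10, 0, 0, 0]]]}}

```text
clock: 19.0
eef_pos: [418.0, -119.7, 301.6]
tool_rot: [-3.141, -0.001, -0.065]
force: [1.2, -0.8, -0.1]
width: -0.2
gripper_force: 0.0
```

Run:
```python
from h import *
s=ctrl.read_state(); print(s['clock'],s['force'],s['eef_pos'],s['tool_rot'])
im=grab('wrist'); g=im['bgr'].min(2).astype(int)
for x in (440,460,480,500,520): print(x,proj(im,[x,-123-(x-454)*.065,130]).round()[0])
c=int(proj(im,[480,-125,130])[0][0]); col=g[:,c-6:c+7].mean(1); print(c,[(i,int(col[i])) for i in range(60,420,5)])
print(go([415.5,-119.5,184],down(YAW-np.pi/2)))
```

```text
19.0 [ 1.21677069 -0.8242008  -0.0594382 ] [ 418.0346587  -119.65094683  301.55899222] [-3.14114640e+00 -1.30493675e-03 -6.46218882e-02]
440 [323. 210.]
460 [323. 181.]
480 [323. 149.]
500 [324. 116.]
520 [324.  82.]
323 [(60, 234), (65, 234), (70, 235), (75, 147), (80, 61), (85, 43), (90, 20), (95, 27), (100, 33), (105, 33), (110, 35), (115, 39), (120, 40), (125, 39), (130, 39), (135, 25), (140, 26), (145, 232), (150, 239), (155, 206), (160, 39), (165, 39), (170, 39), (175, 39), (180, 38), (185, 38), (190, 40), (195, 26), (200, 26), (205, 24), (210, 25), (215, 34), (220, 34), (225, 35), (230, 35), (235, 34), (240, 34), (245, 34), (250, 34), (255, 34), (260, 35), (265, 34), (270, 34), (275, 34), (280, 33), (285, 33), (290, 33), (295, 44), (300, 44), (305, 43), (310, 40), (315, 40), (320, 37), (325, 38), (330, 37), (335, 36), (340, 49), (345, 49), (350, 28), (355, 22), (360, 23), (365, 22), (370, 23), (375, 22), (380, 22), (385, 27), (390, 27), (395, 177), (400, 187), (405, 202), (410, 203), (415, 207)]
[-3.8000e-01 -5.8000e-02  1.1767e+01  1.0000e-03 -2.0000e-03  0.0000e+00]
```

The bar is now at x≈480, so the tray is unlocked and about 25 mm in. I go down in front of the bar and push it home.

Emit:
{"api": "send_rows", "payload": {"rows": [[[1.5, 0, 4, 0, 0, 0], [1.5, 0, 8, 0, 0, 0], [1.5, 0, 11.7, 0, 0, 0], [1.5, 0, 11.7, 0, 0, 0], [1.5, 0, 11.7, 0, 0, 0]]]}}

```text
clock: 19.55
eef_pos: [433.5, -122.3, 184.4]
tool_rot: [3.141, 0.0, -0.066]
force: [-0.5, -0.4, 0.6]
width: -0.0
gripper_force: 0.0
```

Emit:
{"api": "send_rows", "payload": {"rows": [[[1, 0, 0, 0, 0, 0], [2.5, 0, 0, 0, 0, 0], [4, 0, 0, 0, 0, 0], [5.5, 0, 0, 0, 0, 0], [7, 0, 0, 0, 0, 0], [8.5, 0, 0, 0, 0, 0], [10, 0, 0, 0, 0, 0], [11.5, 0, 0, 0, 0, 0], [12.5, 0, 0, 0, 0, 0], [13, 0, 0, 0, 0, 0]]]}}

```text
clock: 20.55
eef_pos: [564.0, -129.8, 185.8]
tool_rot: [3.141, -0.002, -0.064]
force: [-2.8, -1.1, 1.7]
width: -0.1
gripper_force: 1.4
```

Now slowly to the home stop.

Emit:
{"api": "send_rows", "payload": {"rows": [[[0.3, 0, 0, 0, 0, 0], [0.6, 0, 0, 0, 0, 0], [0.9, 0, 0, 0, 0, 0], [1.2, 0, 0, 0, 0, 0], [1.5, 0, 0, 0, 0, 0], [1.8, 0, 0, 0, 0, 0], [1.8, 0, 0, 0, 0, 0]]]}}

```text
clock: 21.25
eef_pos: [581.1, -130.7, 184.3]
tool_rot: [3.141, -0.001, -0.065]
force: [0.0, 0.3, 0.2]
width: 0.0
gripper_force: 0.1
```

Emit:
{"api": "send_rows", "payload": {"rows": [[[0.2, 0, 0, 0, 0, 0], [0.4, 0, 0, 0, 0, 0], [0.6, 0, 0, 0, 0, 0], [0.6, 0, 0, 0, 0, 0]]]}}

```text
clock: 21.65
eef_pos: [584.8, -131.1, 184.2]
tool_rot: [-3.141, 0.004, -0.066]
force: [-6.0, -0.3, 4.2]
width: -0.1
gripper_force: 3.2
```

Emit:
{"api": "send_rows", "payload": {"rows": [[[0.2, 0, 0, 0, 0, 0], [0.4, 0, 0, 0, 0, 0], [0.6, 0, 0, 0, 0, 0], [0.6, 0, 0, 0, 0, 0]]]}}

```text
clock: 22.05
eef_pos: [585.7, -131.3, 183.9]
tool_rot: [-3.138, 0.015, -0.067]
force: [-19.4, 3.4, 14.3]
width: 0.3
gripper_force: 9.8
```

At the hard stop. I back off, rise and check.

Emit:
{"api": "send_rows", "payload": {"rows": [[[-1, 0, 0, 0, 0, 0], [-3, 0, 0, 0, 0, 0], [-5, 0, 0, 0, 0, 0], [-6, 0, -3, 0, 0, 0], [-6, 0, -7, 0, 0, 0], [-6, 8, -10, 0, 0, 0], [-6, 13, -10, 0, 0, 0], [-6, 18, -10, 0, 0, 0], [-6, 18, -10, 0, 0, 0]]]}}

```text
clock: 22.95
eef_pos: [520.9, -311.5, 285.8]
tool_rot: [3.138, -0.004, -0.067]
force: [0.2, -0.3, 0.6]
width: 0.1
gripper_force: 0.0
```

Run:
```python
from h import *
s=ctrl.read_state(); print(s['clock'],s['eef_pos'],s['force'])
a=cv2.imread('pics/top0.png'); t=grab('top')['bgr']
for x in (395,405,415):
    print(x,[int(v) for v in a[165:195,x].min(1)],[int(v) for v in t[165:195,x].min(1)])
```

```text
22.95 [ 520.85134337 -311.48599357  285.75867512] [ 0.1670836  -0.34860683  0.60540811]
395 [60, 53, 41, 30, 42, 51, 60, 65, 56, 81, 170, 227, 229, 218, 178, 129, 160, 203, 202, 202, 202, 207, 210, 219, 194, 102, 51, 48, 46, 45] [136, 136, 137, 139, 136, 138, 139, 135, 136, 134, 136, 134, 138, 135, 130, 136, 134, 132, 134, 131, 134, 132, 135, 135, 132, 130, 129, 132, 134, 134]
405 [60, 52, 42, 37, 40, 47, 56, 59, 49, 63, 154, 223, 229, 223, 195, 148, 129, 163, 202, 201, 201, 205, 216, 222, 190, 81, 47, 43, 48, 47] [137, 138, 138, 137, 136, 136, 136, 136, 136, 139, 135, 138, 134, 135, 136, 135, 137, 136, 135, 133, 134, 133, 132, 136, 133, 137, 133, 133, 132, 131]
415 [70, 61, 51, 37, 34, 38, 51, 62, 60, 53, 107, 190, 229, 230, 213, 168, 130, 144, 165, 166, 167, 167, 181, 193, 153, 66, 40, 55, 61, 47] [139, 140, 137, 136, 136, 139, 140, 138, 136, 137, 137, 136, 137, 139, 138, 135, 135, 136, 133, 136, 134, 133, 138, 133, 136, 136, 134, 132, 131, 133]
```

Run:
```python
from h import *
a=cv2.imread('pics/scene0.png'); t=grab('scene')['bgr']
for x in (240,255,270):
    print(x,[int(v) for v in a[305:340,x].min(1)],[int(v) for v in t[305:340,x].min(1)])
```

```text
240 [30, 34, 37, 29, 37, 39, 41, 31, 37, 32, 25, 24, 63, 181, 202, 200, 195, 172, 121, 45, 28, 29, 35, 33, 20, 32, 31, 24, 30, 35, 66, 119, 128, 124, 123] [19, 25, 23, 19, 29, 18, 25, 14, 21, 22, 22, 12, 66, 188, 206, 205, 201, 176, 130, 35, 16, 23, 9, 18, 22, 19, 21, 14, 17, 21, 67, 123, 132, 130, 127]
255 [36, 36, 31, 34, 39, 39, 25, 25, 66, 182, 202, 200, 196, 171, 124, 50, 24, 32, 30, 36, 30, 39, 35, 35, 32, 31, 58, 131, 131, 127, 125, 123, 122, 122, 124] [17, 19, 20, 28, 23, 14, 14, 1, 66, 186, 208, 206, 200, 175, 128, 53, 27, 32, 37, 33, 36, 40, 29, 35, 36, 34, 59, 133, 136, 133, 128, 126, 126, 128, 129]
270 [32, 35, 34, 19, 68, 177, 201, 201, 192, 172, 116, 50, 31, 33, 28, 32, 27, 37, 37, 36, 29, 28, 59, 133, 129, 126, 126, 126, 124, 128, 124, 125, 123, 127, 129] [38, 40, 29, 29, 72, 183, 205, 205, 199, 176, 118, 49, 30, 31, 34, 35, 35, 34, 29, 32, 36, 25, 58, 139, 133, 128, 131, 133, 131, 132, 129, 127, 128, 131, 132]
```

The bar sits at the same pixels as at the start, so the tray is home and the arm is clear.

```bash
python3 -c "
from cell import ctrl; print(ctrl.finish_job())"
```

```text
the job is handed in; nothing more can be done
None
```

I handed the job in at about 23 s: the loose drive is in the left bay, the tray was released with the tab and pushed fully home, and the arm is clear. The drives were last seen in their bays before the tray was pushed in, and no verdict came back.

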